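Lay out cutting dies on stiffener-board offcuts

TASK

Set out the four steel cutting dies on the two stiffener-board offcuts, ready to be struck. On the tapered board put the large round die at the wide end and the small round die at the narrow end, each with about a finger's width of board (15 mm) left showing beyond it, and the oblong die midway between them with its long sides running along the board; put the strap die in the middle of the straight strip, lengthwise. Set each die down, never dropping it, flat on its cutting edge, centred across its board and clear of its neighbours, and leave the maul, the thread spool and the jar where they are.

Things in the scene. Friction and masses are not known exactly. Their poses are not given: they have to be found in the camera images.
- die_large_round: Large round cutting die: an open ring of dark 3 mm steel band, outside diameter 56 mm, 32 mm high, with a cross-shaped brace and a punch tube inside (the brace lies 6 mm below the top). About 160 g, loose, standing on its cutting edge on the table. Origin: centre of the underside; z up along the ring's axis. Grip it across the outside of the band.
- die_small_round: Small round cutting die: the same steel band, outside diameter 32 mm, 32 mm high, one brace across it. About 80 g, loose. Origin: centre of the underside; z up.
- die_oblong: Oblong cutting die: steel band in the outline of a rectangle with rounded corners, 60 mm (its x axis) by 40 mm (its y axis) outside, 32 mm high, one brace across the middle and two small punch tubes. About 150 g, loose. Origin: centre of the underside; z up. Both ways round along x are alike.
- die_strap: Strap-end cutting die: long narrow steel band outline, 130 mm (x) by 34 mm (y) outside, 32 mm high, square at -x, narrowing to a blunt point over the last 25 mm at +x; two braces, three small punch tubes. About 220 g, loose. Origin: middle of length and width, on the underside, within 5 mm of the mass centre; z up. Either end may point either way on the strip.
- taper_board: Tapered offcut of brown stiffener board, 4 mm thick, fixed to the white table. A trapezium 220 mm long along its x axis: 104 mm wide at the wide end (x = +110 mm), 56 mm wide at the narrow end (x = -110 mm), symmetric about y = 0. Origin: middle of its length and width, on the underside, at table height; its top is 4 mm higher.
- strip_board: Straight rectangular strip of the same brown board, 170 mm long (x) by 62 mm wide (y), 4 mm thick, fixed to the table. Origin: its centre, on the underside, at table height; its top is 4 mm higher.
- maul: Bystander: leatherworker's maul standing upright on its white nylon head (66 mm across), wooden handle up, 180 mm tall, loose. Origin: centre of the underside. Leave it alone.
- thread_spool: Bystander: spool of black thread with white flanges, 60 mm across, 60 mm tall, standing, loose. Origin: centre of the underside. Leave it alone.
- rivet_jar: Bystander: amber glass jar with a steel lid, 64 mm across, 85 mm tall, standing, loose. Origin: centre of the underside. Leave it alone.
Not all that is in view belongs to the job. Leave any red look-alike of the die_small_round alone.

How it is judged:
At the end, for the whole second after the job is handed in: All dies flat, released, at rest, within 12 mm of their board's centre line. Taper: 1 to 28 mm of board beyond each round die; oblong clear of both, centred 4 mm wideward to 24 mm narrowward of the board's middle, aligned within 0.2 rad. Strap die within 15 mm of the strip's middle, 0.12 rad (x of die_large_round in the frame of taper_board between 0.054 and 0.081 m and y of die_large_round in the frame of taper_board between -0.012 and 0.012 m and z of die_large_round in the frame of taper_board between 0.002 and 0.007 m and angle between each of die_large_round, die_small_round, die_oblong, die_strap's own z axis and vertical below 0.08 rad and linear speed of each of die_large_round, die_small_round, die_oblong, die_strap below 0.02 m/s and angular speed of each of die_large_round, die_small_round, die_oblong, die_strap below 0.15 rad/s and x of die_small_round in the frame of taper_board between -0.093 and -0.066 m and y of die_small_round in the frame of taper_board between -0.012 and 0.012 m and z of die_small_round in the frame of taper_board between 0.002 and 0.007 m and x of die_oblong in the frame of taper_board between -0.024 and 0.004 m and y of die_oblong in the frame of taper_board between -0.012 and 0.012 m and z of die_oblong in the frame of taper_board between 0.002 and 0.007 m and x of die_strap in the frame of strip_board between -0.015 and 0.015 m and y of die_strap in the frame of strip_board between -0.012 and 0.012 m and z of die_strap in the frame of strip_board between 0.002 and 0.007 m and angle between the x axis of die_oblong and the x axis of taper_board, either way round below 0.2 rad and angle between the x axis of die_strap and the x axis of strip_board, either way round below 0.12 rad and horizontal distance between die_large_round and die_oblong above 0.062 m and horizontal distance between die_oblong and die_small_round above 0.05 m); the robot touches nothing.
It fails at once if the maul, the thread spool or the jar is moved more than 15 mm or tipped over (distance of any of maul, thread_spool, rivet_jar from where it was at the start of the episode above 0.015 m or angle between any of maul, thread_spool, rivet_jar's own z axis and vertical above 0.3 rad).
It fails at once if a die is dropped (falls free from more than about 25 mm up) ((contact force between die_large_round and the fingers below 0.05 N and height (world z) of die_large_round above 0.018 m and linear speed of die_large_round above 0.4 m/s) or (contact force between die_small_round and the fingers below 0.05 N and height (world z) of die_small_round above 0.018 m and linear speed of die_small_round above 0.4 m/s) or (contact force between die_oblong and the fingers below 0.05 N and height (world z) of die_oblong above 0.018 m and linear speed of die_oblong above 0.4 m/s) or (contact force between die_strap and the fingers below 0.05 N and height (world z) of die_strap above 0.018 m and linear speed of die_strap above 0.4 m/s)).
It also fails if it takes over 96 s, if anything falls off the work surface, if the arm or the gripper's body presses on something with over 40 N, if the wrist force passes 120 N, or if a joint passes its speed limit or range.

ROBOT

A 6-joint arm with a two-finger parallel gripper is mounted at the origin on the work surface. World frame = base frame: x ahead of the robot, y to its left, z up, the work surface at z = 0. Lengths are in m, angles in rad, forces in N, time in s.
With the tool pointing down it reaches from about 0.375 to 0.9 m from the base axis. Payload 3.1 kg.
Tool frame: the origin (TCP) lies between the finger pads; the fingertips stand 17 mm ahead of it and the grasp point (between the pads) lies 2 mm behind it; z points along the fingers, y is the direction in which the jaws open and shut (so a half turn about z gives the same grasp; the last joint's range is limited). The gripper opens to 85 mm and grips with 20 to 120 N. Pads are 22 mm wide; open, the fingers measure 114 mm over their backs; the gripper's body (76 mm by 85 mm) begins 54 mm behind the grasp point. The pads swing forward as they close: fully open they stand 13 mm farther back than shut.
Start: joints at [-0.178, 0.527, 1.433, -0, 1.181, -0.178], TCP at [0.625, 0, 0.248] pointing down, gripper open.
Joint ranges: [-3.08, 3.08], [-0.75, 2.2], [0.22, 2.44], [-1.43, 4.57], [0, 2.65], [-2.85, 2.85]. Speed limits (rad/s): [2.79, 2.79, 3.14, 3.14, 3.14, 3.14].

INTERFACE

Orientations are given as a unit quaternion [x, y, z, w].
In Python, from bench import env, eyes, job_done gives the robot as it stands.
- The arm moves only by the tool jog_arm, never from a script. Its argument "series" is text: rows parted by semicolons, each of 7 numbers parted by spaces: the shift along the tool's x, y, z in cm, then the turn, a rotation vector about the tool's x, y, z in rad, then the closure, from -1 (fully open) to 1 (shut), so that 0 is half open. A call has 1 to 8 rows; each row shifts and turns the commanded pose from where the row before left it, along the tool's axes as they then stand; what a row does not reach is not made up. A row lasts 1/12 s, in which the tool goes at most 41.7 mm and 7.16 degrees, less where a joint would pass 70% of its speed; a pose out of reach is approached as far as the arm can. A call is refused whole if a number of a shift passes 4.17 or a number of a turn 0.125, either way. A call with a gripper value outside its range is refused whole. The fingers move at their own pace and stop on an object; "newtons" is the grip in N (left out, the last holds). Time passes only in rows, so rows that do not move let the fingers close. It gives the time, the measured TCP pose, the force and the opening at its end, in the units of the state.
- env.sense(): the state, without advancing time (a new reading comes with each control period).
- eyes.get_image(name): name is "scene" or "side" or "wrist"; returns the picture (480x640x3 uint8, blue, green, red); there is no depth.
- eyes.get_calibration(name): a dict with "fx", "fy", "cx", "cy" (pixels), "rvec" (rotation vector, rad) and "tvec" (3), from world to camera coordinates, as OpenCV has them; the wrist camera has in their place "tool_from_camera" (4x4, takes a point from camera to tool coordinates, whose origin is the TCP and whose axes are the flange's). Camera axes: x right, y down, z forward; pixel columns grow to the right and rows downward; lengths in m; the calibration is good to about 2 mm. The wrist camera is an equidistant fisheye: a pixel r from the principal point sees the ray r / f radians off the axis. A picture is of the moment at which its call begins: read the wrist's pose just before it. get_calibration takes no time and is no camera call.
- job_done(): hands the job in, once; it reports no verdict.
The state is a dict: "t": time; "joint_positions": joint angles; "joint_velocities": joint speeds; "joint_efforts": joint torques, N m; "eef_pos": TCP position; "tcp_rot": TCP orientation; "force": force on the tool from outside, world axes, zero at the start; "ft_torque": the same for the moment, N m; "width": opening from 0.0 (shut) to 1.0 (fully open).
Only numpy, scipy, OpenCV 4.12 (cv2) and the standard library are available. Lean on these libraries where they do the work, as an engineer would, in place of code of your own. Each camera call takes 0.05 s, during which the arm holds its last target.

## Working session

There is one attempt and no reset: what is moved stays moved. The work goes in short steps, Python scripts to look and compute and a tool call to move; the robot and the scene stay as the last step left them, time stands still between calls to the robot, and variables do not carry over. Pictures are saved under pics/ and viewed, and the job is handed in when it is done.

Besides the shell and the picture viewer there is one more tool, called after "Request:" in YAML: its name, and indented under it one key for each argument. jog_arm: Moves the arm, as the interface text tells. Its arguments: {"type":"object","properties":{"series":{"type":"string"},"newtons":{"type":"number"}},"required":["series"]}

```bash
ls; mkdir -p pics
python3 - <<'E'
from bench import env, eyes
import cv2
s=env.sense(); print(s)
for n in ["scene","side","wrist"]:
    cv2.imwrite(f"pics/{n}0.png",eyes.get_image(n)); print(n,eyes.get_calibration(n))
E
```

```text
pics
{'t': 0.0, 'joint_positions': array([-1.78511665e-01,  5.28498326e-01,  1.43390168e+00, -2.70175979e-05,
        1.18140837e+00, -1.78522024e-01]), 'joint_velocities': array([ 0.0013421 ,  0.00057842, -0.00068315, -0.00076604,  0.00095773,
       -0.00033134]), 'joint_efforts': array([ 2.50220628e-04, -4.42344439e+01, -1.78024775e+01, -2.06930472e-04,
        8.36740597e-03,  2.24214921e-05]), 'eef_pos': array([6.24316157e-01, 1.38456917e-04, 2.47314027e-01]), 'tcp_rot': array([ 7.07099048e-01,  7.07113646e-01, -6.42082598e-04, -9.02905151e-04]), 'force': array([ 0.13222809, -0.57473783, -0.88464881]), 'ft_torque': array([-0.04300199,  0.0406189 ,  0.02873751]), 'width': 0.9997897125216618}
scene {'fx': 555.0764777531433, 'fy': 555.0764777531433, 'cx': 309.4785595497705, 'cy': 234.71260813019848, 'rvec': array([ 1.59258233,  1.75474903, -0.88704099]), 'tvec': array([ 0.07229765, -0.31374548,  1.93718461])}
side {'fx': 467.2267031948733, 'fy': 467.2267031948733, 'cx': 317.98261024272307, 'cy': 246.98801387581014, 'rvec': array([ 2.01428234, -0.55104523,  0.31570222]), 'tvec': array([-0.5376244,  0.2003541,  0.7995431])}
wrist {'fx': 371.64829954431775, 'fy': 371.64829954431775, 'cx': 318.7558979664448, 'cy': 239.59207776251026, 'tool_from_camera': array([[-6.12002852e-04, -9.44737467e-01, -3.27827309e-01,
         8.41128298e-02],
       [ 9.99999725e-01, -4.40898429e-04, -5.96257277e-04,
        -9.57129643e-04],
       [ 4.18768044e-04, -3.27827584e-01,  9.44737477e-01,
        -1.24749954e-01],
       [ 0.00000000e+00,  0.00000000e+00,  0.00000000e+00,
         1.00000000e+00]])}
```

View pics/scene0.png

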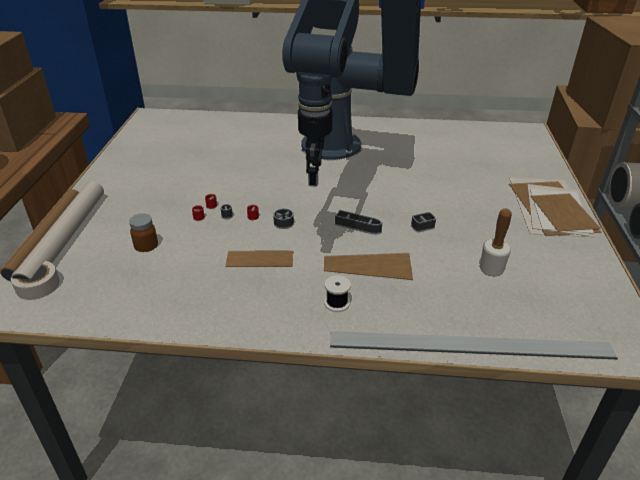

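View pics/side0.png

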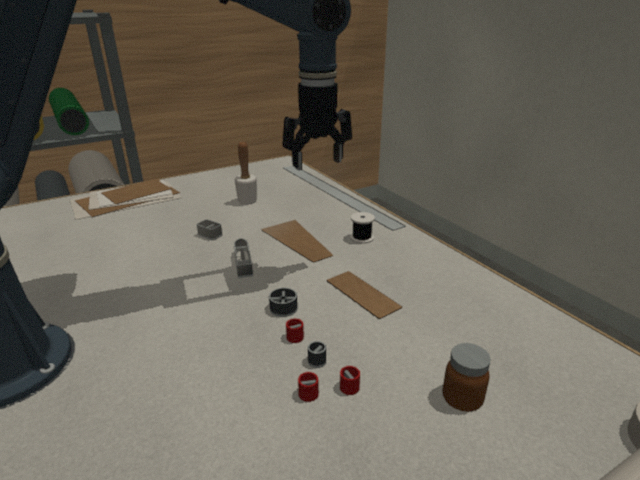

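View pics/wrist0.png

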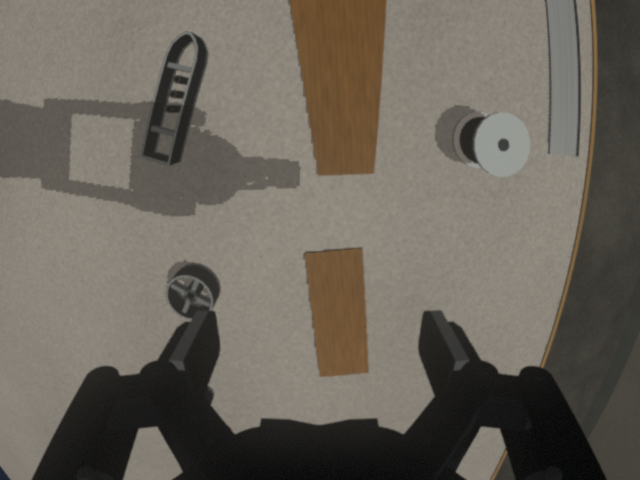

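```bash
cat > h.py <<'E'
import numpy as np, cv2
from scipy.spatial.transform import Rotation as R
from bench import env, eyes
cal={}
def C(n):
    if n not in cal: cal[n]=eyes.get_calibration(n)
    return cal[n]
def ray(n,uv,pose=None):
    c=C(n); uv=np.atleast_2d(np.array(uv,float))
    d=(uv-[c['cx'],c['cy']])/[c['fx'],c['fy']]
    if n!='wrist':
        Rm=cv2.Rodrigues(c['rvec'])[0]
        v=np.c_[d,np.ones(len(d))]@Rm
        return -Rm.T@c['tvec'], v
    th=np.linalg.norm(d,axis=1)+1e-12
    v=np.c_[d/th[:,None]*np.sin(th)[:,None],np.cos(th)]
    T=c['tool_from_camera']; p,q=pose; W=R.from_quat(q).as_matrix()
    return p+W@T[:3,3], v@T[:3,:3].T@W.T
def onz(n,uv,z,pose=None):
    o,v=ray(n,uv,pose); t=(z-o[2])/v[:,2]
    return o+v*t[:,None]
def proj(n,P,pose=None):
    c=C(n);P=np.atleast_2d(np.array(P,float))
    if n!='wrist':
        Rm=cv2.Rodrigues(c['rvec'])[0]; X=P@Rm.T+c['tvec']
        return X[:,:2]/X[:,2:]*[c['fx'],c['fy']]+[c['cx'],c['cy']]
    T=c['tool_from_camera']; p,q=pose; W=R.from_quat(q).as_matrix()
    X=((P-p)@W-T[:3,3])@T[:3,:3]
    r=np.linalg.norm(X[:,:2],axis=1)+1e-12; th=np.arctan2(r,X[:,2])
    return X[:,:2]/r[:,None]*th[:,None]*[c['fx'],c['fy']]+[c['cx'],c['cy']]
def snap(tag,n='wrist'):
    s=env.sense(); pose=(s['eef_pos'],s['tcp_rot']); im=eyes.get_image(n)
    cv2.imwrite(f'pics/{tag}.png',im); np.savez(f'pics/{tag}.npz',p=pose[0],q=pose[1]); return im,pose
def load(tag):
    d=np.load(f'pics/{tag}.npz'); return cv2.imread(f'pics/{tag}.png'),(d['p'],d['q'])
def brown(im):
    h=cv2.cvtColor(im,cv2.COLOR_BGR2HSV); return ((h[...,0]>6)&(h[...,0]<22)&(h[...,1]>100)&(h[...,2]>60)).astype(np.uint8)*255
E
python3 - <<'E'
from h import *
import numpy as np
s=env.sense(); np.savez('pics/wrist0.npz',p=s['eef_pos'],q=s['tcp_rot'])
for k,uv in dict(small=(227,211),large=(284,217),strap=(358,221),obl=(424,221)).items():
    print(k,onz('scene',uv,.016)[0].round(3))
for k,uv in dict(small=(317,353),large=(284,300),strap=(242,258),obl=(209,229)).items():
    print(k,onz('side',uv,.016)[0].round(3))
for k,uv in dict(jar=(146,248),spool=(337,303),maul=(494,270),r1=(211,205),r2=(198,217),r3=(253,216)).items():
    print(k,onz('scene',uv,.0)[0].round(3))
im,pose=load('wrist0')
m=brown(im)
cs=[c for c in cv2.findContours(m,0,2)[0] if cv2.contourArea(c)>2000]
for c in cs:
    a=cv2.approxPolyDP(c,8,True)[:,0]; print(a.tolist()); print(onz('wrist',a,.004,pose).round(4).tolist())
im=cv2.imread('pics/scene0.png'); m=brown(im)
for c in cv2.findContours(m,0,2)[0]:
    if cv2.contourArea(c)>300:
        a=cv2.approxPolyDP(c,3,True)[:,0]
        if len(a)<7 and a[:,1].min()>245: print(a.tolist(),onz('scene',a,.004).round(3).tolist())
E
```

```text
small [ 0.462 -0.263  0.016]
large [ 0.476 -0.097  0.016]
strap [0.477 0.11  0.016]
obl [0.459 0.291 0.016]
small [ 0.465 -0.266  0.016]
large [ 0.487 -0.098  0.016]
strap [0.479 0.101 0.016]
obl [0.463 0.286 0.016]
jar [ 0.631 -0.445  0.   ]
spool [0.792 0.07  0.   ]
maul [ 0.636  0.455 -0.   ]
r1 [ 0.412 -0.323  0.   ]
r2 [ 0.477 -0.345  0.   ]
r3 [ 0.457 -0.19   0.   ]
[[361, 249], [305, 254], [321, 375], [367, 370]]
[[0.6678, -0.0541, 0.004], [0.6082, -0.0597, 0.004], [0.6256, -0.2248, 0.004], [0.6836, -0.2176, 0.004]]
[[290, 0], [318, 172], [372, 172], [385, 0]]
[[0.595, 0.2031, 0.004], [0.6222, 0.0278, 0.004], [0.6763, 0.0283, 0.004], [0.6879, 0.2051, 0.004]]
[[0, 332], [0, 340], [639, 388], [636, 378]] [[0.959, -0.663, 0.004], [0.981, -0.65, 0.004], [0.981, 0.678, 0.004], [0.956, 0.681, 0.004]]
[[412, 278], [408, 254], [325, 257], [324, 270]] [[0.691, 0.249, 0.004], [0.596, 0.243, 0.004], [0.629, 0.03, 0.004], [0.681, 0.031, 0.004]]
[[226, 266], [291, 265], [292, 252], [228, 252]] [[0.688, -0.216, 0.004], [0.669, -0.054, 0.004], [0.616, -0.058, 0.004], [0.632, -0.224, 0.004]]
```

Run:
```python
import cv2,numpy as np
a=cv2.imread('pics/scene0.png')[190:230,180:310]
b=cv2.imread('pics/side0.png')[280:410,260:380]
a=cv2.resize(a,(780,240),interpolation=2);b=cv2.resize(b,(332,360),interpolation=2)
o=np.zeros((600,780,3),np.uint8);o[:240]=a;o[240:,:332]=b
cv2.imwrite('pics/crop0.png',o)
```

```text
(no output)
```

View pics/crop0.png

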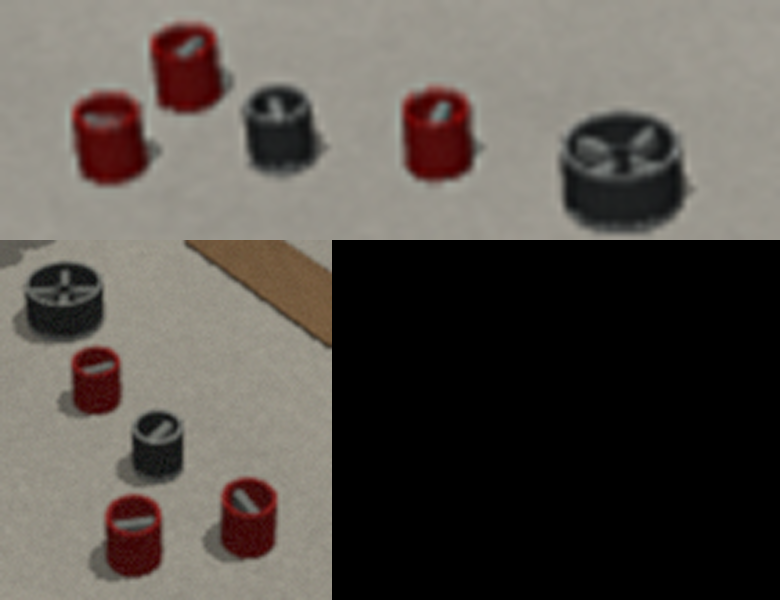

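Candidates for the small round: red ones at scene (211,200), (198,213) and (253,212), and the dark one at (227,211). The dark steel one fits the description, and the crop confirms it. Next I move to view the left half.

Request:
jog_arm:
  series: "4 -1 -1 0 0 0 -1;4 -1 -1 0 0 0 -1;4 -1 -1 0 0 0 -1;4 -1 -1 0 0 0 -1;0 0 0 0 0 0 -1;0 0 0 0 0 0 -1"
  newtons: 40

```text
t: 0.65
eef_pos: [0.585, 0.1594, 0.2881]
tcp_rot: [0.706, 0.709, 0.0, 0.0]
force: [0.7, 0.5, 0.2]
width: 0.999
```

Run:
```python
from h import *
im,pose=snap('w1'); print(pose,env.sense()['t'])
```

```text
(array([0.58504028, 0.15937838, 0.28810403]), array([7.05530413e-01, 7.08679471e-01, 2.73288671e-04, 4.10692877e-04])) 0.7
```

View pics/w1.png

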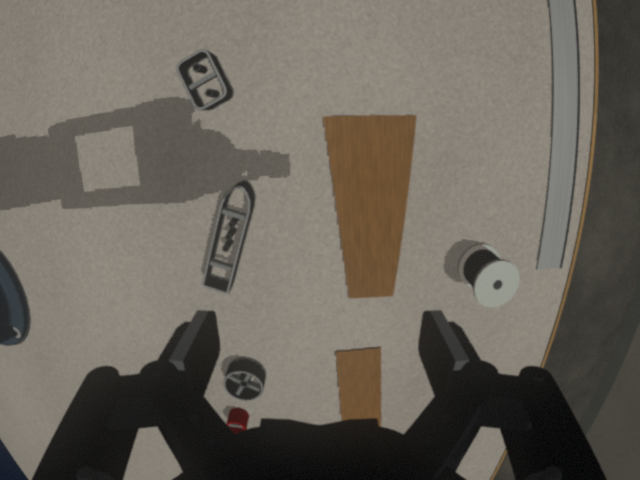

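This view shows the oblong at (205,80), the strap at (230,238) with its point up, the large round at (244,378), the whole taper board at (325–415, 115–297) and the spool at (492,285).

Run:
```python
from h import *
im,pose=load('w1')
a=cv2.resize(im[40:120,165:245],(400,400),interpolation=cv2.INTER_CUBIC)
b=cv2.resize(im[170:300,190:270],(246,400),interpolation=cv2.INTER_CUBIC)
o=np.zeros((400,660,3),np.uint8);o[:,:400]=a;o[:,410:656]=b
cv2.imwrite('pics/crop1.png',o)
for tag in ['w1','wrist0']:
  im,pose=load(tag)
  for c in cv2.findContours(brown(im),0,2)[0]:
    if cv2.contourArea(c)<2000: continue
    a=cv2.approxPolyDP(c,6,True)[:,0]; print(tag,a.tolist()); print(onz('wrist',a,.004,pose).round(4).tolist())
```

```text
w1 [[336, 352], [342, 420], [376, 418], [379, 426], [379, 348]]
[[0.6082, -0.0588, 0.004], [0.6216, -0.1947, 0.004], [0.6747, -0.1925, 0.004], [0.6815, -0.2123, 0.004], [0.6664, -0.0533, 0.004]]
w1 [[324, 117], [349, 295], [390, 295], [415, 117]]
[[0.5895, 0.2418, 0.004], [0.6222, 0.0289, 0.004], [0.674, 0.0283, 0.004], [0.69, 0.2452, 0.004]]
wrist0 [[361, 249], [305, 254], [321, 375], [367, 370]]
[[0.6678, -0.0541, 0.004], [0.6082, -0.0597, 0.004], [0.6256, -0.2248, 0.004], [0.6836, -0.2176, 0.004]]
wrist0 [[290, 0], [318, 172], [372, 172], [385, 0]]
[[0.595, 0.2031, 0.004], [0.6222, 0.0278, 0.004], [0.6763, 0.0283, 0.004], [0.6879, 0.2051, 0.004]]
```

View pics/crop1.png

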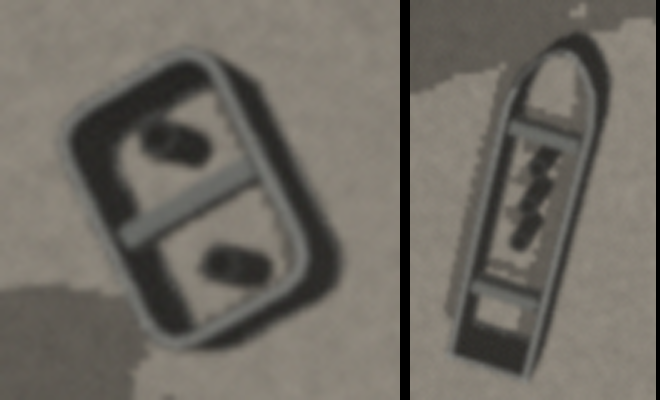

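Run:
```python
from h import *
im,pose=load('w1')
def P(pts): return onz('wrist',pts,.032,pose)[:,:2]
ob=np.array([[68,140],[155,340],[215,65],[300,250],[112,238],[258,160],[130,90],[243,310],[188,200]])/5+[165,40]
p=P(ob); print('obl',p.round(4).tolist())
ang=lambda a,b:np.degrees(np.arctan2(*(a-b)[::-1]))
print(ang(p[0],p[1]),ang(p[2],p[3]),'w',np.linalg.norm(p[4]-p[5]),'l',np.linalg.norm(p[6]-p[7]),'c',(p[4]+p[5])/2,(p[6]+p[7])/2)
s=np.array([[508,100],[457,345],[595,110],[530,370],[492,362],[558,50]],float);s[:,0]-=410;s=s/(400/130)+[190,170]
p=P(s);print('strap',p.round(4).tolist(),ang(p[0],p[1]),ang(p[2],p[3]),np.linalg.norm(p[4]-p[5]),(p[4]+p[5])/2)
```

```text
obl [[0.4373, 0.3004], [0.4562, 0.2556], [0.47, 0.3133], [0.4881, 0.2724], [0.447, 0.2781], [0.4793, 0.2921], [0.4513, 0.3098], [0.4756, 0.2606], [0.464, 0.2848]]
112.88416044278561 113.83222565961464 w 0.03513050669385041 l 0.054861540924140674 c [0.46314539 0.28511868] [0.46346596 0.28518531]
strap [[0.4799, 0.1531], [0.4514, 0.058], [0.511, 0.1492], [0.4795, 0.0481], [0.4647, 0.0511], [0.4989, 0.1706]] 73.30388342299362 72.70035364844671 0.12424995258696249 [0.48180683 0.11086606]
```

```bash
cat >> h.py <<'E'
def tq(yaw):
    a=np.radians(yaw); x=np.array([np.cos(a),np.sin(a),0]); z=np.array([0,0,-1.]); y=np.cross(z,x)
    return R.from_matrix(np.c_[x,y,z])
def plan(xyz,yaw):
    s=env.sense(); q=R.from_quat(s['tcp_rot']); t=tq(yaw)
    print('t',round(s['t'],2),'pos',s['eef_pos'].round(4),'w',round(s['width'],3),'rotvec',(q.inv()*t).as_rotvec().round(4),'shift after turn cm',(t.inv().apply(np.array(xyz)-s['eef_pos'])*100).round(2),
      'shift before turn',(q.inv().apply(np.array(xyz)-s['eef_pos'])*100).round(2))
E
python3 -c "
from h import *
plan([.4635,.285,.10],113.3)"
```

```text
t 0.7 pos [0.5854 0.1578 0.2875] w 0.998 rotvec [-0.      0.0007 -0.4044] shift after turn cm [16.51 -6.16 18.75] shift before turn [ 12.76 -12.16  18.74]
```

Request:
jog_arm:
  series: "0 0 3 0 0 -0.1 -1;0 0 3 0 0 -0.1 -1;0 0 3 0 0 -0.1 -1;0 0 3 0 0 -0.104 -1;4 -1.5 1.5 0 0 0 -1;4 -1.5 1.5 0 0 0 -1;4 -1.5 1.5 0 0 0 -0.6;4 -1.5 1.5 0 0 0 -0.4"

```text
t: 1.37
eef_pos: [0.4767, 0.2696, 0.1109]
tcp_rot: [0.553, 0.833, -0.001, -0.0]
force: [0.3, 0.4, -0.1]
width: 0.743
```

Request:
jog_arm:
  series: "0 0 0 0 0 0 -0.3;0 0 0 0 0 0 -0.3;0 0 0 0 0 0 -0.3"

```text
t: 1.62
eef_pos: [0.4782, 0.2699, 0.1121]
tcp_rot: [0.551, 0.834, 0.0, 0.0]
force: [0.7, -0.4, -0.5]
width: 0.656
```

```bash
python3 -c "
from h import *
plan([.4635,.285,.022],113.3);snap('w2')"
```

```text
t 1.62 pos [0.4782 0.2699 0.1121] w 0.656 rotvec [ 0.0004  0.0006 -0.0036] shift after turn cm [ 1.97 -0.75  9.01] shift before turn [ 1.97 -0.76  9.01]
```

View pics/w2.png

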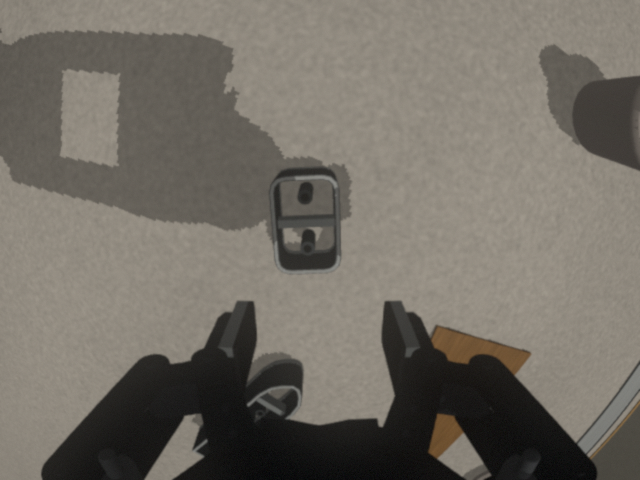

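The oblong is square to the tool, with its rim at columns 271–340 and rows 175–271.

```bash
python3 -c "
from h import *
im,pose=load('w2')
p=onz('wrist',[[271,225],[340,222],[306,176],[308,271]],.032,pose);print(p.round(4));print((p[0]+p[1])/2,(p[2]+p[3])/2)
print((p[2]-p[3]),np.linalg.norm(p[2]-p[3]),np.linalg.norm(p[1]-p[0]))
c=np.r_[((p[0]+p[1])/2)[:2]*0+((p[2]+p[3])/2)[:2]]
plan([.463,.287,.022],113.3)"
```

```text
[[0.4429 0.2792 0.032 ]
 [0.4789 0.2964 0.032 ]
 [0.4507 0.3134 0.032 ]
 [0.4738 0.2608 0.032 ]]
[0.46092531 0.28780932 0.032     ] [0.46222401 0.28713364 0.032     ]
[-0.02306751  0.05262874  0.        ] 0.05746211205705344 0.03989762495424244
t 1.67 pos [0.479  0.2697 0.1125] w 0.645 rotvec [ 0.0016  0.0006 -0.0046] shift after turn cm [ 2.22 -0.78  9.05] shift before turn [ 2.22 -0.81  9.05]
```

Request:
jog_arm:
  series: "2.3 -0.85 1 0 0 0 -0.3;0 0 2 0 0 0 -0.3;0 0 2 0 0 0 -0.3;0 0 2 0 0 0 -0.3;0 0 2 0 0 0 -0.3;0 0 0 0 0 0 -0.3;0 0 0 0 0 0 -0.3"

```text
t: 2.25
eef_pos: [0.4614, 0.2874, 0.022]
tcp_rot: [0.552, 0.834, -0.0, -0.0]
force: [0.5, -0.5, 0.0]
width: 0.649
```

```bash
python3 -c "
from h import *
plan([.462,.2873,.022],113.3);snap('w3')"
```

```text
t 2.25 pos [0.4614 0.2874 0.022 ] w 0.649 rotvec [-0.0008  0.0001 -0.0051] shift after turn cm [-0.03  0.06 -0.  ] shift before turn [-0.03  0.06 -0.  ]
```

View pics/w3.png

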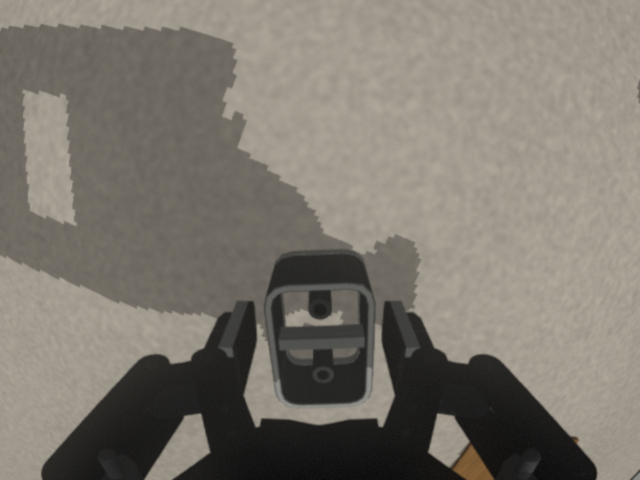

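The pads straddle the oblong evenly, so I close on it.

Request:
jog_arm:
  series: "0 0 0 0 0 0 0.3;0 0 0 0 0 0 0.6;0 0 0 0 0 0 1;0 0 0 0 0 0 1;0 0 0 0 0 0 1;0 0 -1 0 0 0 1;0 0 -2 0 0 0 1;0 0 0 0 0 0 1"
  newtons: 50

```text
t: 2.97
eef_pos: [0.4614, 0.2895, 0.0552]
tcp_rot: [0.551, 0.835, 0.002, 0.001]
force: [0.9, 0.8, -1.4]
width: 0.459
```

```bash
python3 -c "
from h import *
plan([.6445,.126,.10],92.4)"
```

```text
t 2.97 pos [0.4614 0.2895 0.0552] w 0.459 rotvec [ 0.0044 -0.0009  0.3623] shift after turn cm [-17.1   17.61  -4.48] shift before turn [-22.23  10.43  -4.44]
```

Request:
jog_arm:
  series: "0 0 -1.5 0 0 0.09 1;0 0 -1.5 0 0 0.09 1;0 0 -1.5 0 0 0.09 1;0 0 0 0 0 0.092 1;-2.8 2.9 0 0 0 0 1;-2.8 2.9 0 0 0 0 1;-2.8 2.9 0 0 0 0 1;-2.8 2.9 0 0 0 0 1"

```text
t: 3.63
eef_pos: [0.5812, 0.1809, 0.0972]
tcp_rot: [0.692, 0.722, -0.0, -0.0]
force: [0.6, -0.2, -2.1]
width: 0.462
```

Request:
jog_arm:
  series: "-2.8 2.9 0 0 0 0 1;-2.8 2.9 0 0 0 0 1;0 0 0 0 0 0 1;0 0 0 0 0 0 1;0 0 0 0 0 0 1"

```text
t: 4.05
eef_pos: [0.6397, 0.1281, 0.0965]
tcp_rot: [0.692, 0.722, -0.001, -0.001]
force: [-0.3, 0.6, -1.9]
width: 0.46
```

```bash
python3 -c "
from h import *
plan([.6445,.126,.026],92.4);snap('w4')"
```

```text
t 4.05 pos [0.6397 0.1281 0.0965] w 0.46 rotvec [-0.003  -0.0005 -0.0007] shift after turn cm [-0.23  0.47  7.05] shift before turn [-0.23  0.49  7.05]
```

View pics/w4.png

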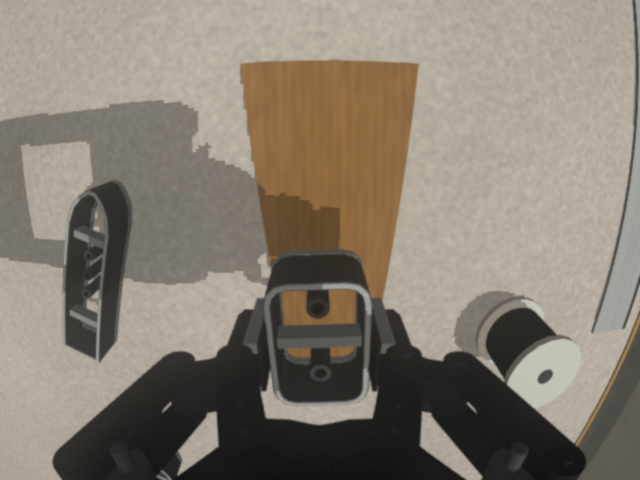

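```bash
python3 -c "
from h import *
im,pose=load('w4')
p=onz('wrist',[[241,64],[418,64]],.004,pose);print(p.round(4),np.linalg.norm(p[0]-p[1]))
im,pose=load('w1')
print(onz('wrist',[[323,115],[416,115],[348,297],[393,296]],.004,pose).round(4))
"
```

```text
[[0.5888 0.2421 0.004 ]
 [0.6912 0.2472 0.004 ]] 0.10256829239447217
[[0.5884 0.244  0.004 ]
 [0.6911 0.2475 0.004 ]
 [0.621  0.0262 0.004 ]
 [0.678  0.0269 0.004 ]]
```

Request:
jog_arm:
  series: "-0.2 0.5 1 0 0 0 1;0 0 2 0 0 0 1;0 0 2 0 0 0 1;0 0 1 0 0 0 1;0 0 0.5 0 0 0 1;0 0 0 0 0 0 1;0 0 0 0 0 0 1"

```text
t: 4.68
eef_pos: [0.6462, 0.1268, 0.0325]
tcp_rot: [0.692, 0.722, 0.0, 0.0]
force: [-0.3, 0.3, -1.3]
width: 0.46
```

```bash
python3 -c "
from h import *
plan([.645,.126,.026],92.4);print(env.sense()['force'])"
```

```text
t 4.68 pos [0.6462 0.1268 0.0325] w 0.46 rotvec [0.0002 0.     0.0008] shift after turn cm [-0.07 -0.12  0.65] shift before turn [-0.07 -0.13  0.65]
[-0.25379239  0.27078495 -1.27008189]
```

Request:
jog_arm:
  series: "0 0 0.3 0 0 0 1;0 0 0.3 0 0 0 1;0 0 0 0 0 0 1;0 0 0 0 0 0 1"

```text
t: 5.02
eef_pos: [0.6474, 0.1265, 0.0281]
tcp_rot: [0.692, 0.722, 0.001, 0.001]
force: [-0.4, 0.7, 4.8]
width: 0.463
```

Request:
jog_arm:
  series: "0 0 0 0 0 0 0;0 0 0 0 0 0 -0.15;0 0 0 0 0 0 -0.3;0 0 0 0 0 0 -0.3;0 0 -1 0 0 0 -0.3;0 0 -3 0 0 0 -0.3;0 0 -4 0 0 0 -0.3;0 0 0 0 0 0 -0.3"

```text
t: 5.68
eef_pos: [0.6512, 0.1266, 0.1142]
tcp_rot: [0.692, 0.722, 0.005, 0.005]
force: [1.9, -0.5, 1.2]
width: 0.649
```

```bash
python3 -c "
from h import *
snap('w5');plan([.482,.111,.12],73)"
```

```text
t 5.73 pos [0.6498 0.1264 0.1117] w 0.65 rotvec [ 0.0107 -0.0016  0.3387] shift after turn cm [ -6.38 -15.6   -0.83] shift before turn [ -0.84 -16.82  -1.01]
```

View pics/w5.png

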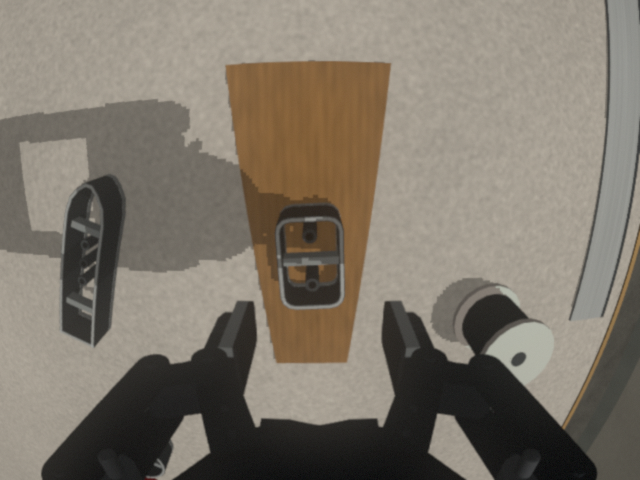

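The oblong sits upright and aligned on the board at (311,260). Next is the strap.

Request:
jog_arm:
  series: "0 0 0 0 0 0.085 -0.3;0 0 0 0 0 0.085 -0.3;0 0 0 0 0 0.085 -0.3;0 0 0 0 0 0.083 -0.3;-1.6 -3.9 0 0 0 0 -0.3;-1.6 -3.9 0 0 0 0 -0.3;-1.6 -3.9 0 0 0 0 -0.3;-1.6 -3.9 0 0 0 0 -0.3"

```text
t: 6.4
eef_pos: [0.4778, 0.1106, 0.1061]
tcp_rot: [0.804, 0.595, -0.0, -0.0]
force: [-0.7, -0.0, -0.7]
width: 0.65
```

Request:
jog_arm:
  series: "0 0 0 0 0 0 -0.3;0 0 0 0 0 0 -0.3;0 0 0 0 0 0 -0.3"

```text
t: 6.65
eef_pos: [0.481, 0.1108, 0.1065]
tcp_rot: [0.804, 0.595, 0.001, 0.0]
force: [1.0, 0.2, 0.4]
width: 0.649
```

```bash
python3 -c "
from h import *
plan([.482,.111,.022],73);snap('w6')"
```

```text
t 6.65 pos [0.481  0.1108 0.1065] w 0.649 rotvec [ 0.0015 -0.0004  0.0006] shift after turn cm [0.05 0.09 8.45] shift before turn [0.05 0.08 8.45]
```

View pics/w6.png

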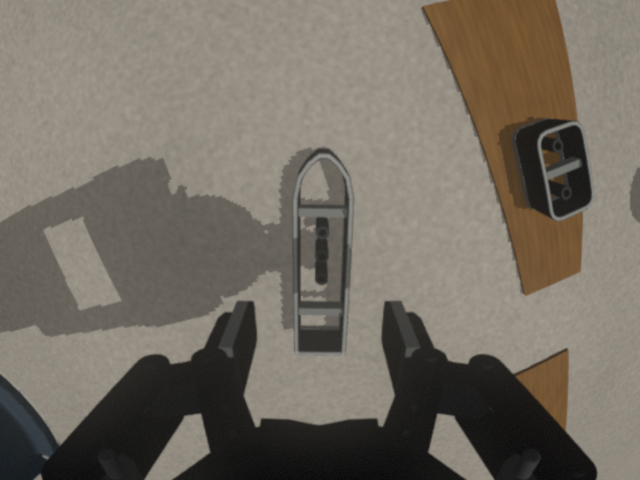

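```bash
python3 -c "
from h import *
im,pose=load('w6')
p=onz('wrist',[[324,152],[321,352],[295,260],[350,260]],.032,pose);print(p.round(4));c=(p[0]+p[1])/2;print(c,np.linalg.norm(p[0]-p[1]),np.linalg.norm(p[2]-p[3]),np.degrees(np.arctan2(*(p[0]-p[1])[:2][::-1])))
plan([c[0],c[1],.022],73)"
```

```text
[[0.5017 0.1716 0.032 ]
 [0.4631 0.0499 0.032 ]
 [0.4677 0.1171 0.032 ]
 [0.4982 0.1078 0.032 ]]
[0.48240167 0.1107512  0.032     ] 0.1276213831430621 0.031920332806078006 72.40390717316525
t 6.7 pos [0.4824 0.1107 0.1067] w 0.647 rotvec [ 0.003  -0.0009  0.0006] shift after turn cm [0.   0.   8.47] shift before turn [-0.01 -0.02  8.47]
```

Request:
jog_arm:
  series: "0 0 2 0 0 0 -0.3;0 0 2 0 0 0 -0.3;0 0 2 0 0 0 -0.3;0 0 2 0 0 0 -0.3;0 0 0.4 0 0 0 -0.3;0 0 0 0 0 0 -0.3;0 0 0 0 0 0 0.3;0 0 0 0 0 0 1"

```text
t: 7.37
eef_pos: [0.4819, 0.1108, 0.0234]
tcp_rot: [0.804, 0.595, 0.001, 0.001]
force: [-3.0, 0.4, 7.7]
width: 0.39
```

Request:
jog_arm:
  series: "0 0 0 0 0 0 1;0 0 0 0 0 0 1;0 0 0 0 0 0 1;0 0 0 0 0 0 1;0 0 -1 0 0 0 1;0 0 -2 0 0 0 1;0 0 -3 0 0 0 1;0 0 0 0 0 0 1"
  newtons: 60

```text
t: 8.03
eef_pos: [0.4818, 0.111, 0.0861]
tcp_rot: [0.804, 0.595, 0.002, 0.002]
force: [0.8, -0.1, -1.6]
width: 0.388
```

```bash
python3 -c "
from h import *
plan([.6463,-.139,.09],95.8)"
```

```text
t 8.03 pos [0.4818 0.111  0.0861] w 0.388 rotvec [ 0.0059 -0.0006 -0.3968] shift after turn cm [-26.53  13.84  -0.39] shift before turn [-19.12  23.02  -0.29]
```

Request:
jog_arm:
  series: "0 0 0 0 0 -0.1 1;0 0 0 0 0 -0.1 1;0 0 0 0 0 -0.1 1;0 0 0 0 0 -0.097 1;-3.3 1.73 0 0 0 0 1;-3.3 1.73 0 0 0 0 1;-3.3 1.73 0 0 0 0 1;-3.3 1.73 0 0 0 0 1"

```text
t: 8.7
eef_pos: [0.5621, -0.0145, 0.0819]
tcp_rot: [0.67, 0.742, -0.001, -0.001]
force: [0.2, 1.1, -2.3]
width: 0.382
```

Request:
jog_arm:
  series: "-3.3 1.73 0 0 0 0 1;-3.3 1.73 0 0 0 0 1;-3.3 1.73 0 0 0 0 1;-3.3 1.73 0 0 0 0 1;0 0 0 0 0 0 1;0 0 0 0 0 0 1;0 0 0 0 0 0 1;0 0 0 0 0 0 1"

```text
t: 9.37
eef_pos: [0.6426, -0.1364, 0.0814]
tcp_rot: [0.67, 0.742, -0.001, -0.002]
force: [-0.1, 0.5, -2.1]
width: 0.385
```

```bash
python3 -c "
from h import *
snap('w7');plan([.6463,-.139,.028],95.8)"
```

```text
t 9.42 pos [ 0.6429 -0.1362  0.0817] w 0.386 rotvec [-0.0028 -0.0017  0.001 ] shift after turn cm [-0.31  0.31  5.37] shift before turn [-0.32  0.32  5.37]
```

View pics/w7.png

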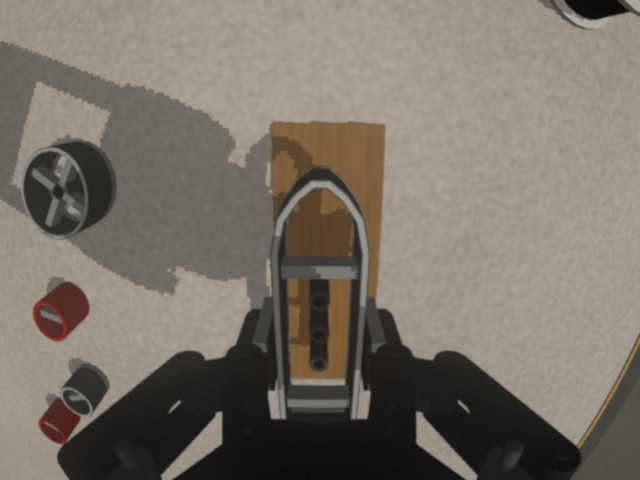

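```bash
python3 -c "
from h import *
im,pose=load('w7')
p=onz('wrist',[[271,123],[385,124]],.004,pose);m=p.mean(0);a=np.radians(95.8);print(p.round(4),m-.085*np.array([np.cos(a),np.sin(a),0]),np.linalg.norm(p[0]-p[1]))"
```

```text
[[ 0.6075 -0.0589  0.004 ]
 [ 0.6688 -0.0529  0.004 ]] [ 0.64672246 -0.14046239  0.004     ] 0.061565508185992955
```

Request:
jog_arm:
  series: "-0.3 0.3 1 0 0 0 1;0 0 2 0 0 0 1;0 0 1.5 0 0 0 1;0 0 0.4 0 0 0 1;0 0 0 0 0 0 1;0 0 0 0 0 0 1"

```text
t: 9.92
eef_pos: [0.6479, -0.1401, 0.0332]
tcp_rot: [0.67, 0.742, -0.0, -0.0]
force: [0.4, -0.2, -2.4]
width: 0.385
```

Request:
jog_arm:
  series: "0 0 0.3 0 0 0 1;0 0 0.3 0 0 0 1;0 0 0 0 0 0 1;0 0 0 0 0 0 1"

```text
t: 10.25
eef_pos: [0.6479, -0.1406, 0.0277]
tcp_rot: [0.67, 0.742, 0.0, 0.0]
force: [-1.1, 0.2, -1.5]
width: 0.385
```

Request:
jog_arm:
  series: "0 0 0.2 0 0 0 1;0 0 0 0 0 0 1;0 0 0 0 0 0 1"

```text
t: 10.5
eef_pos: [0.6481, -0.1407, 0.0275]
tcp_rot: [0.67, 0.742, 0.0, 0.0]
force: [-2.9, 0.7, 5.3]
width: 0.387
```

Contact felt, so I release and rise.

Request:
jog_arm:
  series: "0 0 0 0 0 0 0.1;0 0 0 0 0 0 -0.1;0 0 0 0 0 0 -0.2;0 0 0 0 0 0 -0.3;0 0 0 0 0 0 -0.3;0 0 -1 0 0 0 -0.3;0 0 -3 0 0 0 -0.6;0 0 -4 0 0 0 -1"

```text
t: 11.17
eef_pos: [0.6453, -0.1397, 0.1031]
tcp_rot: [0.671, 0.742, -0.001, -0.004]
force: [1.9, 0.3, 0.2]
width: 0.908
```

```bash
python3 -c "
from h import *
snap('w8');plan([.483,-.098,.12],92.4)"
```

```text
t 11.22 pos [ 0.6514 -0.1418  0.1139] w 0.982 rotvec [0.0093 0.0045 0.0594] shift after turn cm [  5.08 -16.64  -0.61] shift before turn [  6.05 -16.3   -0.79]
```

View pics/w8.png

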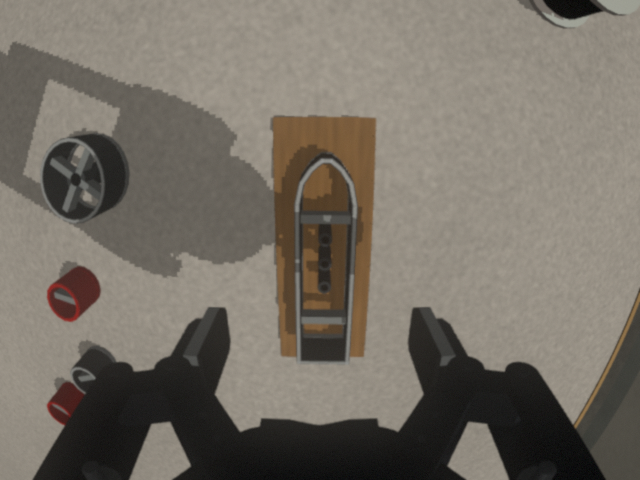

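The strap sits lengthwise on the strip. Next is the large round.

Request:
jog_arm:
  series: "0 0 0 0 0 0.059 -1;1.27 -4.1 0 0 0 0 -1;1.27 -4.1 0 0 0 0 -1;1.27 -4.1 0 0 0 0 -1;1.27 -4.1 0 0 0 0 -0.9;0 0 0 0 0 0 -0.8;0 0 0 0 0 0 -0.8;0 0 0 0 0 0 -0.8"

```text
t: 11.88
eef_pos: [0.4881, -0.0987, 0.1063]
tcp_rot: [0.692, 0.722, 0.001, 0.002]
force: [1.1, -1.1, -0.5]
width: 0.903
```

```bash
python3 -c "
from h import *
snap('w9');plan([.483,-.098,.022],92.4)"
```

```text
t 11.93 pos [ 0.4892 -0.0991  0.1063] w 0.899 rotvec [0.0043 0.0021 0.    ] shift after turn cm [ 0.14 -0.61  8.43] shift before turn [ 0.16 -0.65  8.42]
```

View pics/w9.png

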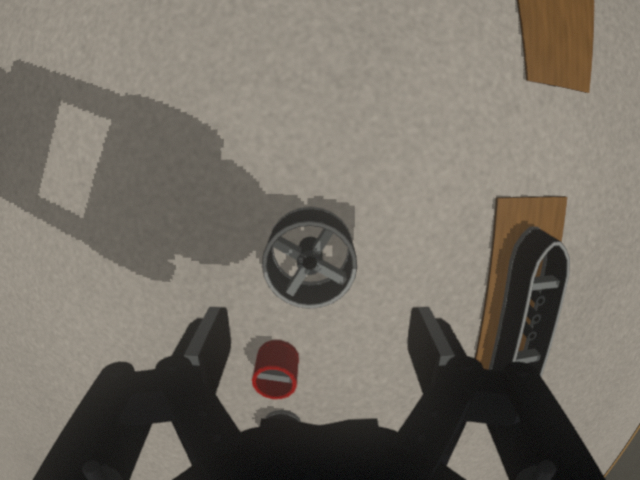

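```bash
python3 -c "
from h import *
im,pose=load('w9')
p=onz('wrist',[[264,260],[356,260],[309,307]],.032,pose);c=(p[0]+p[1])/2;print(p.round(4),c,np.linalg.norm(p[0]-p[1]),np.linalg.norm(p[2]-c))
plan([c[0],p[2][1]+.028,.022],92.4)
s=onz('wrist',[[254,380],[299,380]],.032,pose);print('red',s.mean(0))"
```

```text
[[ 0.4553 -0.0976  0.032 ]
 [ 0.5088 -0.0954  0.032 ]
 [ 0.4825 -0.1277  0.032 ]] [ 0.48202095 -0.09654073  0.032     ] 0.05352253867014786 0.03115872447790355
t 11.93 pos [ 0.4892 -0.0991  0.1063] w 0.899 rotvec [0.0043 0.0021 0.    ] shift after turn cm [-0.03 -0.72  8.43] shift before turn [-0.01 -0.75  8.42]
red [ 0.46143774 -0.18831148  0.032     ]
```

Request:
jog_arm:
  series: "0 -0.75 2 0 0 0 -0.8;0 0 2 0 0 0 -0.8;0 0 2 0 0 0 -0.8;0 0 2 0 0 0 -0.8;0 0 0.4 0 0 0 -0.8;0 0 0 0 0 0 -0.8;0 0 0 0 0 0 -0.3;0 0 0 0 0 0 0"

```text
t: 12.6
eef_pos: [0.481, -0.099, 0.0224]
tcp_rot: [0.692, 0.722, 0.001, 0.002]
force: [-4.3, 2.2, 42.2]
width: 0.64
```

Request:
jog_arm:
  series: "0 0 0 0 0 0 0.3;0 0 0 0 0 0 0.6;0 0 0 0 0 0 1;0 0 0 0 0 0 1;0 0 -1 0 0 0 1;0 0 -2 0 0 0 1;0 0 -3 0 0 0 1;0 0 0 0 0 0 1"

```text
t: 13.27
eef_pos: [0.4808, -0.0989, 0.0853]
tcp_rot: [0.692, 0.722, 0.001, 0.003]
force: [1.0, -0.4, -1.3]
width: 0.633
```

```bash
python3 -c "
from h import *
a=np.radians(92.4)
for d in (.067,-.079,-.01): print(np.array([.6447,.136])+d*np.array([np.cos(a),np.sin(a)]))
plan([.6419,.203,.09],92.4);snap('w10')"
```

```text
[0.64189433 0.20294123]
[0.64800818 0.0570693 ]
[0.64511876 0.12600877]
t 13.27 pos [ 0.4808 -0.0989  0.0853] w 0.633 rotvec [0.0056 0.0029 0.0004] shift after turn cm [29.49 17.36 -0.47] shift before turn [29.48 17.37 -0.45]
```

View pics/w10.png

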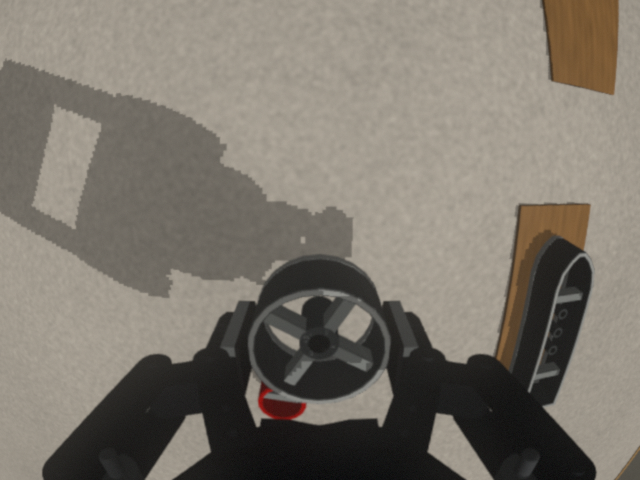

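Request:
jog_arm:
  series: "2 1.2 0 0 0 0 1;2.95 1.74 0 0 0 0 1;2.95 1.74 0 0 0 0 1;2.95 1.74 0 0 0 0 1;2.95 1.74 0 0 0 0 1;2.95 1.74 0 0 0 0 1;2.95 1.74 0 0 0 0 1;2.95 1.74 0 0 0 0 1"

```text
t: 13.98
eef_pos: [0.6025, 0.1352, 0.08]
tcp_rot: [0.692, 0.722, -0.001, -0.001]
force: [1.0, -0.3, -2.7]
width: 0.639
```

Request:
jog_arm:
  series: "2.95 1.74 0 0 0 0 1;2.95 1.74 0 0 0 0 1;0.9 0.5 0 0 0 0 1;0 0 0 0 0 0 1;0 0 0 0 0 0 1;0 0 0 0 0 0 1"

```text
t: 14.48
eef_pos: [0.6385, 0.202, 0.0802]
tcp_rot: [0.692, 0.722, -0.002, -0.001]
force: [-1.1, -1.6, -1.3]
width: 0.639
```

```bash
python3 -c "
from h import *
plan([.6419,.203,.027],92.4);snap('w11')"
```

```text
t 14.48 pos [0.6385 0.202  0.0802] w 0.639 rotvec [-0.0039  0.0008 -0.0003] shift after turn cm [0.08 0.34 5.32] shift before turn [0.09 0.36 5.32]
```

View pics/w11.png

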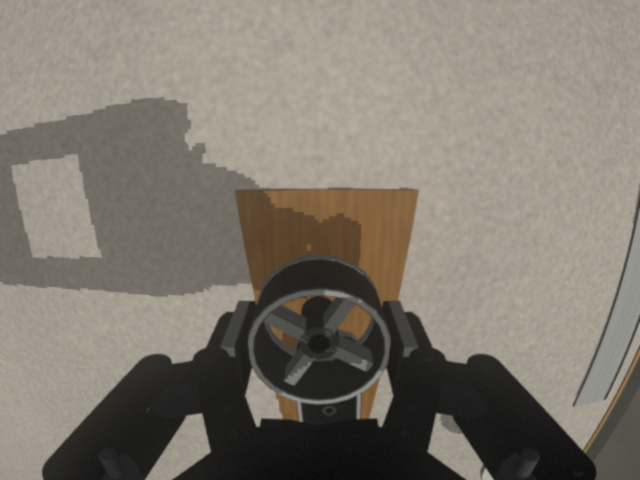

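```bash
python3 -c "
from h import *
im,pose=load('w11')
p=onz('wrist',[[249,344],[389,344],[319,403]],.09,pose);print(p.round(4),np.linalg.norm(p[0]-p[1]))
p=onz('wrist',[[236,190],[418,190]],.004,pose);print(p.round(4),p.mean(0))"
```

```text
[[0.611  0.2033 0.09  ]
 [0.6639 0.2056 0.09  ]
 [0.6387 0.1739 0.09  ]] 0.05303087576425463
[[0.5891 0.2437 0.004 ]
 [0.691  0.2482 0.004 ]] [0.64005087 0.24597612 0.004     ]
```

Request:
jog_arm:
  series: "0.1 0.35 1 0 0 0 1;0 0 2 0 0 0 1;0 0 1.3 0 0 0 1;0 0 0.4 0 0 0 1;0 0 0 0 0 0 1;0 0 0 0 0 0 1"

```text
t: 15.03
eef_pos: [0.6436, 0.2039, 0.0339]
tcp_rot: [0.692, 0.722, -0.0, -0.0]
force: [1.5, -0.1, -1.4]
width: 0.64
```

Request:
jog_arm:
  series: "0 0 0.3 0 0 0 1;0 0 0.3 0 0 0 1;0 0 0 0 0 0 1;0 0 0 0 0 0 1"

```text
t: 15.37
eef_pos: [0.6438, 0.2045, 0.0286]
tcp_rot: [0.692, 0.722, 0.0, 0.0]
force: [1.2, 0.1, -1.6]
width: 0.633
```

Request:
jog_arm:
  series: "0 0 0.2 0 0 0 1;0 0 0 0 0 0 1;0 0 0 0 0 0 1"

```text
t: 15.62
eef_pos: [0.6442, 0.2045, 0.0269]
tcp_rot: [0.692, 0.722, 0.001, 0.0]
force: [0.7, -0.2, -0.2]
width: 0.633
```

Request:
jog_arm:
  series: "0 0 0.1 0 0 0 1;0 0 0 0 0 0 1;0 0 0 0 0 0 1"

```text
t: 15.87
eef_pos: [0.6442, 0.2046, 0.0268]
tcp_rot: [0.692, 0.722, 0.001, 0.0]
force: [-1.6, -0.6, 5.4]
width: 0.634
```

Contact felt, so I release to nearly full opening and rise.

Request:
jog_arm:
  series: "0 0 0 0 0 0 -0.3;0 0 0 0 0 0 -0.5;0 0 0 0 0 0 -0.7;0 0 0 0 0 0 -0.7;0 0 0 0 0 0 -0.7;0 0 -1 0 0 0 -0.7;0 0 -3 0 0 0 -0.7;0 0 -4 0 0 0 -0.7"

```text
t: 16.53
eef_pos: [0.641, 0.2038, 0.1029]
tcp_rot: [0.692, 0.722, -0.003, -0.003]
force: [0.0, 0.1, -0.1]
width: 0.849
```

```bash
python3 -c "
from h import *
snap('w12');plan([.464,-.265,.12],92.4)"
```

```text
t 16.58 pos [0.6475 0.2051 0.114 ] w 0.851 rotvec [ 0.0104 -0.0011  0.0004] shift after turn cm [-46.2 -20.3  -0.6] shift before turn [-46.19 -20.31  -0.86]
```

View pics/w12.png

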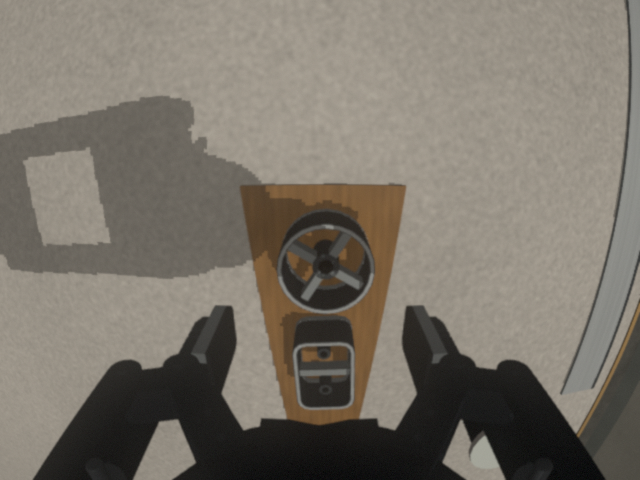

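Request:
jog_arm:
  series: "-3.5 -1.55 -0.3 0 0 0 -0.7;-3.5 -1.55 -0.3 0 0 0 -0.7;-3.5 -1.55 0 0 0 0 -0.7;-3.5 -1.55 0 0 0 0 -0.7;-3.5 -1.55 0 0 0 0 -0.5;-3.5 -1.55 0 0 0 0 -0.5;-3.5 -1.55 0 0 0 0 -0.4;-3.5 -1.55 0 0 0 0 -0.2"

```text
t: 17.25
eef_pos: [0.5311, -0.0822, 0.1122]
tcp_rot: [0.692, 0.722, 0.0, 0.001]
force: [0.3, 0.3, -0.4]
width: 0.6
```

Request:
jog_arm:
  series: "-3.5 -1.55 0 0 0 0 -0.2;-3.5 -1.55 0 0 0 0 -0.2;-3.5 -1.55 0 0 0 0 -0.2;-3.5 -1.55 0 0 0 0 -0.2;-3.5 -1.55 0 0 0 0 -0.2;0 0 0 0 0 0 -0.2;0 0 0 0 0 0 -0.2;0 0 0 0 0 0 -0.2"

```text
t: 17.92
eef_pos: [0.4614, -0.2586, 0.1117]
tcp_rot: [0.692, 0.721, 0.0, -0.0]
force: [0.3, 0.2, -0.5]
width: 0.603
```

```bash
python3 -c "
from h import *
snap('w13');plan([.464,-.265,.024],92.4)"
```

```text
t 17.97 pos [ 0.4616 -0.2578  0.1116] w 0.599 rotvec [-0.0001 -0.0005  0.0006] shift after turn cm [-0.73  0.21  8.76] shift before turn [-0.74  0.21  8.76]
```

View pics/w13.png

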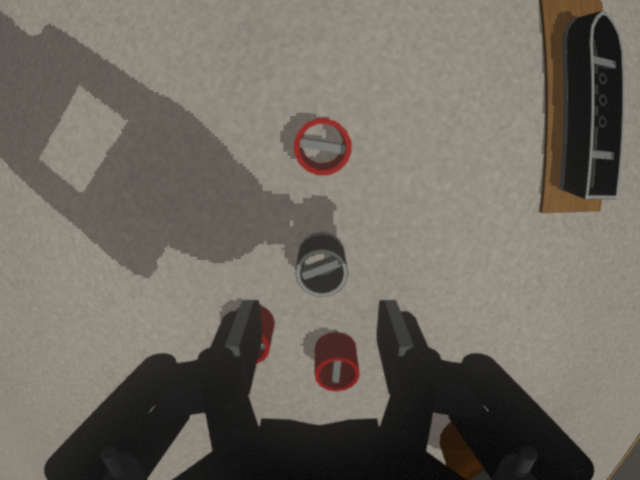

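```bash
python3 -c "
from h import *
im,pose=load('w13')
p=onz('wrist',[[296,272],[347,272],[322,296]],.032,pose);c=(p[0]+p[1])/2;print(p.round(4),c,np.linalg.norm(p[0]-p[1]))
print('r2',onz('wrist',[[337,373]],.032,pose),'r1 right/bottom',onz('wrist',[[272,340],[262,363]],.032,pose))
plan([c[0],p[2][1]+.016,.024],92.4)"
```

```text
[[ 0.4469 -0.2666  0.032 ]
 [ 0.4776 -0.2654  0.032 ]
 [ 0.4632 -0.2823  0.032 ]] [ 0.46224152 -0.26603155  0.032     ] 0.030757897357392195
r2 [[ 0.47650634 -0.34373193  0.032     ]] r1 right/bottom [[ 0.43155745 -0.31723537  0.032     ]
 [ 0.42408158 -0.33751045  0.032     ]]
t 17.97 pos [ 0.4616 -0.2578  0.1116] w 0.599 rotvec [-0.0001 -0.0005  0.0006] shift after turn cm [-0.86  0.03  8.76] shift before turn [-0.86  0.03  8.76]
```

Request:
jog_arm:
  series: "-0.86 0 2 0 0 0 -0.2;0 0 2 0 0 0 -0.2;0 0 2 0 0 0 -0.2;0 0 2 0 0 0 -0.2;0 0 0.7 0 0 0 -0.2;0 0 0 0 0 0 -0.2;0 0 0 0 0 0 0.1;0 0 0 0 0 0 0.3"

```text
t: 18.63
eef_pos: [0.4626, -0.2669, 0.0254]
tcp_rot: [0.692, 0.722, 0.0, 0.001]
force: [0.0, 0.9, -0.2]
width: 0.36
```

Request:
jog_arm:
  series: "0 0 0 0 0 0 0.6;0 0 0 0 0 0 1;0 0 0 0 0 0 1;0 0 0 0 0 0 1;0 0 -1 0 0 0 1;0 0 -2 0 0 0 1;0 0 -3 0 0 0 1;0 0 0 0 0 0 1"
  newtons: 45

```text
t: 19.3
eef_pos: [0.4638, -0.2692, 0.0887]
tcp_rot: [0.692, 0.722, 0.0, 0.004]
force: [0.2, -0.8, -0.7]
width: 0.361
```

```bash
python3 -c "
from h import *
snap('w14');plan([.648,.057,.09],92.4)"
```

```text
t 19.35 pos [ 0.4632 -0.2687  0.0871] w 0.36 rotvec [0.0042 0.0044 0.0001] shift after turn cm [31.77 19.83 -0.29] shift before turn [31.77 19.83 -0.35]
```

View pics/w14.png

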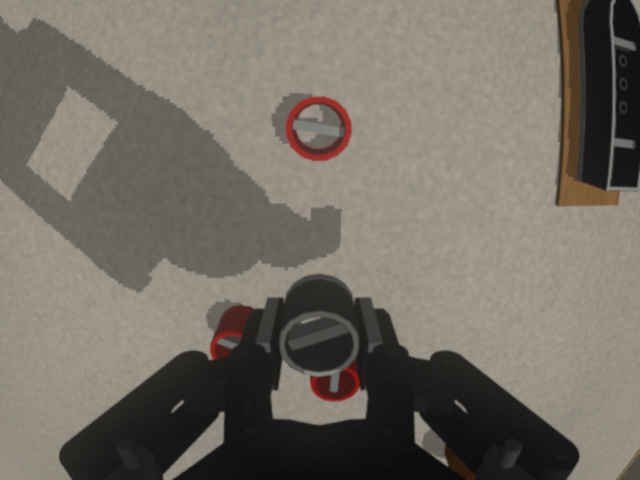

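Request:
jog_arm:
  series: "1.8 1.1 -0.3 0 0 0 1;3 1.87 0 0 0 0 1;3 1.87 0 0 0 0 1;3 1.87 0 0 0 0 1;3 1.87 0 0 0 0 1;3 1.87 0 0 0 0 1;3 1.87 0 0 0 0 1;3 1.87 0 0 0 0 1"

```text
t: 20.02
eef_pos: [0.5938, -0.0319, 0.0864]
tcp_rot: [0.692, 0.722, -0.001, -0.001]
force: [-0.3, -0.4, -1.0]
width: 0.356
```

Request:
jog_arm:
  series: "3 1.87 0 0 0 0 1;3 1.87 0 0 0 0 1;3 1.87 0 0 0 0 1;0 0 0 0 0 0 1;0 0 0 0 0 0 1;0 0 0 0 0 0 1"

```text
t: 20.52
eef_pos: [0.645, 0.0586, 0.0863]
tcp_rot: [0.692, 0.722, -0.001, -0.001]
force: [0.5, -0.8, -0.9]
width: 0.358
```

```bash
python3 -c "
from h import *
snap('w15');plan([.648,.057,.029],92.4)"
```

```text
t 20.57 pos [0.645  0.0579 0.0864] w 0.358 rotvec [-0.0029  0.0001 -0.0005] shift after turn cm [-0.1   0.3   5.74] shift before turn [-0.1   0.32  5.74]
```

View pics/w15.png

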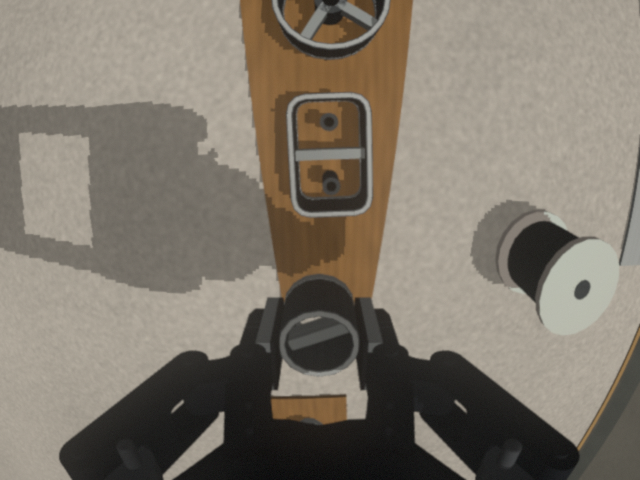

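Request:
jog_arm:
  series: "-0.1 0.25 1 0 0 0 1;0 0 2 0 0 0 1;0 0 1.6 0 0 0 1;0 0 0.4 0 0 0 1;0 0 0 0 0 0 1;0 0 0 0 0 0 1"

```text
t: 21.07
eef_pos: [0.6488, 0.0569, 0.0371]
tcp_rot: [0.693, 0.721, -0.0, -0.0]
force: [0.1, -0.1, -0.4]
width: 0.36
```

Request:
jog_arm:
  series: "0 0 0.3 0 0 0 1;0 0 0.3 0 0 0 1;0 0 0 0 0 0 1;0 0 0 0 0 0 1"

```text
t: 21.4
eef_pos: [0.649, 0.0579, 0.0317]
tcp_rot: [0.692, 0.722, 0.0, 0.0]
force: [0.3, -0.1, -1.1]
width: 0.358
```

Request:
jog_arm:
  series: "0 0 0.2 0 0 0 1;0 0 0.1 0 0 0 1;0 0 0 0 0 0 1;0 0 0 0 0 0 1"

```text
t: 21.73
eef_pos: [0.6493, 0.0579, 0.0294]
tcp_rot: [0.692, 0.722, 0.0, 0.0]
force: [-0.7, 0.0, 6.1]
width: 0.357
```

Contact felt, so I release, rise, then back off along the board for a check view.

Request:
jog_arm:
  series: "0 0 0 0 0 0 0.1;0 0 0 0 0 0 0;0 0 0 0 0 0 -0.2;0 0 0 0 0 0 -0.2;0 0 -1 0 0 0 -0.2;0 0 -3 0 0 0 -0.2;0 0 -4 0 0 0 -0.2;0 0 -4 0 0 0 -0.2"

```text
t: 22.4
eef_pos: [0.6479, 0.0579, 0.149]
tcp_rot: [0.692, 0.722, -0.001, -0.001]
force: [0.4, 0.0, 0.4]
width: 0.604
```

Request:
jog_arm:
  series: "-1 0 -4 0 0 0 -0.2;-1 0 -4 0 0 0 -0.2;-1 0 -2 0 0 0 -0.2;0 0 0 0 0 0 -0.2;0 0 0 0 0 0 -0.2;0 0 0 0 0 0 -0.2"

```text
t: 22.9
eef_pos: [0.6491, 0.0281, 0.2477]
tcp_rot: [0.692, 0.722, -0.0, -0.001]
force: [0.3, -0.5, -0.1]
width: 0.602
```

```bash
python3 -c "
from h import *
snap('w16');snap('scene1','scene');snap('side1','side');print(env.sense()['eef_pos'],env.sense()['t'])"
```

```text
[0.64894432 0.02843798 0.24632325] 23.05
```

View pics/w16.png

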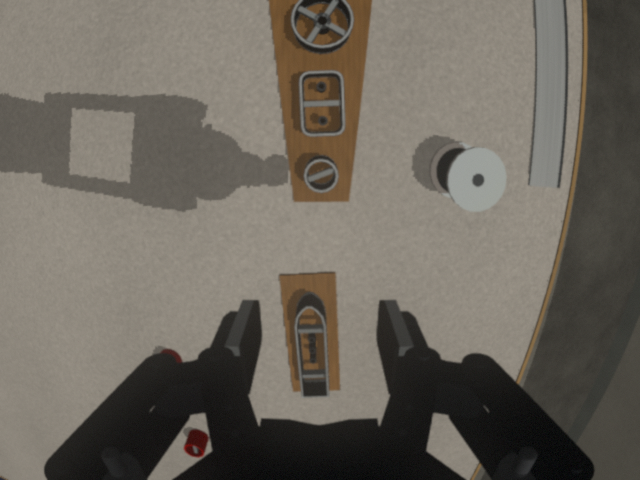

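View pics/side1.png

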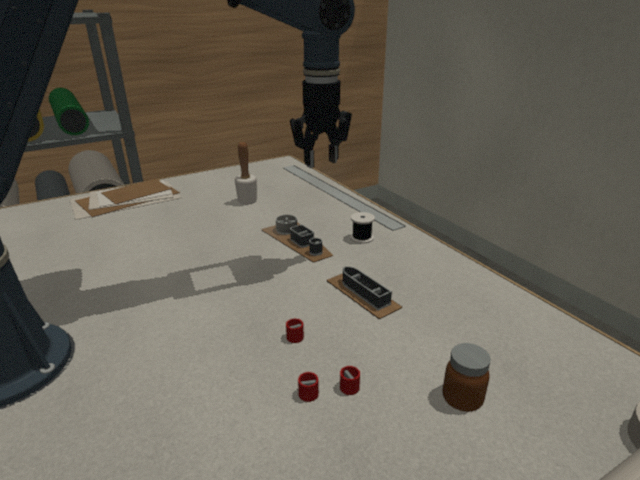

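View pics/scene1.png

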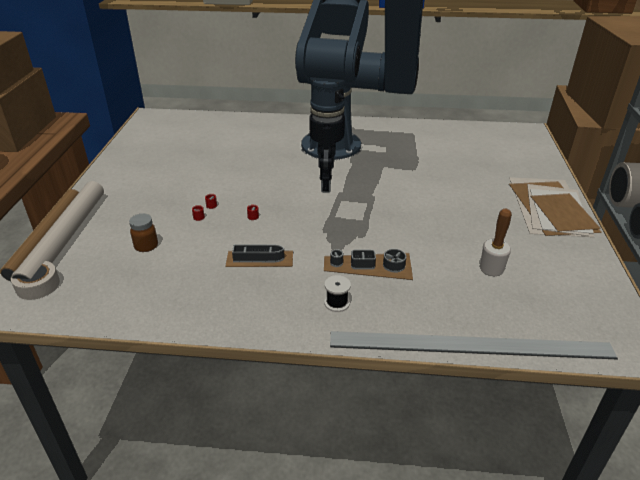

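Everything is in place. I measure the die centres from this wrist view.

Run:
```python
from h import *
im,pose=load('w16')
def chk(n,pts,o,yaw):
    p=onz('wrist',pts,.036,pose).mean(0)[:2]-o; a=np.radians(yaw)
    print(n,'x %.4f y %.4f'%(p@[np.cos(a),np.sin(a)],p@[-np.sin(a),np.cos(a)]))
T=np.array([.6447,.136]);S=np.array([.6465,-.1395])
chk('small',[[304,175],[338,175]],T,92.4)
chk('obl',[[300,103],[344,103]],T,92.4); chk('obl2',[[321,71],[323,135]],T,92.4)
chk('large',[[292,19],[353,19]],T,92.4)
chk('strap',[[310,308],[314,394]],S,95.8)
e=onz('wrist',[[310,308],[314,394],[321,71],[323,135]],.036,pose)
f=lambda d:np.degrees(np.arctan2(d[1],d[0]))
print(f(e[0]-e[1]),np.linalg.norm(e[0]-e[1]),f(e[2]-e[3]))
im,pose=load('w8')
p=onz('wrist',[[326,157],[324,361]],.036,pose); d=p[0]-p[1]; q=p.mean(0)[:2]-S;a=np.radians(95.8);print('strap w8',f(d),np.linalg.norm(d),q@[np.cos(a),np.sin(a)],q@[-np.sin(a),np.cos(a)])
# board end points in the same view
im,pose=load('w16'); b=onz('wrist',[[280,273],[335,272],[293,201],[350,201]],.004,pose); print(b.round(4))
for n in('scene','side'):
    x=cv2.imread(f'pics/{n}0.png');y=cv2.imread(f'pics/{n}1.png')
    for k,(u,v) in (dict(jar=(144,232),spool=(337,293),maul=(496,245)) if n=='scene' else dict(jar=(467,377),spool=(362,227),maul=(245,180))).items():
        t=x[v-20:v+20,u-18:u+18];r=cv2.matchTemplate(y[v-30:v+30,u-28:u+28],t,5);print(n,k,np.array(cv2.minMaxLoc(r)[3])-10)
```

```text
small x -0.0780 y -0.0004
obl x -0.0122 y -0.0013
obl2 x -0.0123 y -0.0013
large x 0.0662 y -0.0018
strap x -0.0008 y -0.0005
93.95122310087714 0.12129122717075547 94.15574283036275
strap w8 95.57509317295107 0.12734564778675747 -0.000862636049259984 -0.0007169180133838814
[[ 0.6086 -0.0557  0.004 ]
 [ 0.6684 -0.0519  0.004 ]
 [ 0.6214  0.025   0.004 ]
 [ 0.6794  0.0275  0.004 ]]
scene jar [0 0]
scene spool [0 0]
scene maul [0 0]
side jar [0 0]
side spool [0 0]
side maul [0 0]
```

All checks are well inside tolerance and the bystanders have not moved, so I hand in.

```bash
python3 -c "
from bench import job_done
print(job_done())"
```

```text
the job is handed in; nothing more can be done
None
```

All four dies were set on their boards at about 23 s of the 96 s allowed, and the job is handed in. Each die was lowered until the wrist force showed contact, then released. The oblong, large round and small round are on the tapered board, and the strap is on the strip.

My last wrist-camera check gave these positions in the board frames:

| Die | x (mm) | y (mm) | Allowed x (mm) |
|---|---|---|---|
| Large round | +66 | -2 | +54 to +81 |
| Oblong | -12 | -1 | -24 to +4 |
| Small round | -78 | 0 | -93 to -66 |
| Strap (on strip) | -1 | -1 | -15 to +15 |

- **Alignment:** the oblong and strap are within about 2° of their boards' axes.
- **Flatness:** I judged that the dies are flat from the pictures only.
- **Bystanders:** the maul, spool and jar showed no pixel shift in either fixed camera view. The red look-alikes were not gripped and show no visible movement.

Two readings disagreed or stood out:

- **Strap length:** in the last view it measured 121 mm because its end was partly hidden by perspective. The closer view gave 127 mm, with the same centre.
- **Force spike:** there was a brief 42 N vertical wrist reading as the pads closed on the large round die. It was probably the fingertips touching the table, though I did not confirm that. It is well under the 120 N wrist limit. The separate 40 N limit covers the arm and gripper body, not the fingers. No failure was reported and the grip held.

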